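Load bag locks into the setting press's feed rail

ROBOT

A 6-joint arm with a two-finger parallel gripper is mounted at the origin on the work surface. World frame = base frame: x ahead of the robot, y to its left, z up, the work surface at z = 0. Lengths are in m, angles in rad, forces in N, time in s.
With the tool pointing down it reaches from about 0.325 to 0.9 m from the base axis. Payload 6.1 kg.
Tool frame: the origin (TCP) lies midway between the tips of the shut fingers; the grasp point (between the pads) lies 19 mm behind it; z points along the fingers, y is the line along which they close (so a half turn about z gives the same grasp; the last joint's range is limited). The gripper opens to 87 mm and grips with 3 to 60 N. Pads are 19 mm wide; open, the fingers measure 117 mm over their backs; the gripper's body (75 mm by 190 mm) begins 51 mm behind the grasp point.
Start: joints at [-1.355, 0.22, 1.526, -0, 1.395, -0.126], TCP at [0.209, -0.589, 0.223] pointing down, gripper open.
Joint ranges: [-2.98, 2.98], [-0.91, 2.08], [0.09, 2.57], [-1.24, 4.39], [0.2, 2.65], [-2.68, 2.68]. Speed limits (rad/s): [2.57, 2.57, 3.01, 3.14, 3.14, 3.14].

INTERFACE

Orientations are given as [roll, pitch, yaw] about the fixed x, y, z axes, in that order (R = Rz(yaw) Ry(pitch) Rx(roll)).
In Python, from plant import state, capture, get_calibration, hand_in gives the robot as it stands.
- The arm moves only by the tool jog_arm, never from a script. Its argument "increments" is a list that holds one entry, the list of rows, each a list of 5 numbers: the closure in counts, from 0 (fully open) to 255 (shut), then the shift along the tool's x, y, z scaled (see below), then the turn about the tool's z scaled (see below). A call has exactly 5 rows; each row is the pose to reach, as a shift and turn from the pose commanded when the call began, along the tool's axes at that moment, turning the shorter way round; what a row does not reach only later rows make up. The controller multiplies each number of a shift by 0.25 m and each number of a turn by pi rad. A row lasts 1/12 s, in which the tool goes at most 41.7 mm and 7.16 degrees, less where a joint would pass 70% of its speed; a pose out of reach is approached as far as the arm can. A call with a number of a shift or a turn outside -1 to 1 is refused whole. A call with a gripper value outside its range is refused whole. The fingers move at their own pace and stop on an object; "newtons" is the grip in N (left out, the last holds). Time passes only in rows, so rows that repeat a pose let the fingers close, or fill a call up. It gives the time, the measured TCP pose, the force, the opening and the grip force at its end, in the units of the state.
- state(): the state, without advancing time (a new reading comes with each control period).
- capture(name): name is "scene" or "top"; returns the picture (480x640x3 uint8, red, green, blue); there is no depth.
- get_calibration(name): a dict with "intrinsics" (3x3 intrinsics, pixels), "distortion" ([k1, k2, p1, p2, k3] as OpenCV has them; the pictures are not rectified), "camera_from_world" (4x4, takes a point from world to camera coordinates). Camera axes: x right, y down, z forward; pixel columns grow to the right and rows downward; lengths in m; the calibration is good to about 2 mm. A picture is of the moment at which its call begins. get_calibration takes no time and is no camera call.
- hand_in(): hands the job in; it is judged then, once.
The state is a dict: "time_s": time; "joint_pos": joint angles; "dq": joint speeds; "tau": joint torques, N m; "position": TCP position; "eef_rot": TCP orientation; "wrist_force": force on the tool from outside, world axes, zero at the start; "ft_torque": the same for the moment, N m; "gripper_width": finger opening in m; "grasp_force": force on a finger pad.
Only numpy, scipy, OpenCV 4.12 (cv2) and the standard library are available. Lean on these libraries where they do the work, as an engineer would, in place of code of your own. Each camera call takes 0.05 s, during which the arm holds its last target. There are 200 camera calls.

TASK

Load the two brass lock bodies from the wooden tray into the setting press's sloping feed rail, one behind the other, flat on their back plates and mouth end leading downhill, the same way round as the lock already in the press. Both must end fully down the rail, the first against the stop and the second against the first. Leave the tongue plate in the tray and the mallet, spool and jar as they are.

Things in the scene. Friction and masses are not known exactly. Their poses are not given: they have to be found in the camera images.
- lock_a: brass lock body, 90 g, lying flat in a tray trough, mouth either way: back plate 56 long (x) x 46 wide x 4 thick; on it a case 56 long x 34 wide, top 24 mm above the plate's underside, ends flush with the plate. Origin: centre of the plate's underside; z up; +x to the mouth end (dark slot in the end face, dark notch on top); a round steel button is on top near the -x end
- lock_b: the second lock body, the same in every way as lock_a (its own +x towards its own mouth end)
- tray: fixed wooden tray, 138 (x) x 168.5 (y) x 28 high. Three troughs along its x, 126 long, 49.5 wide, floor at 4 mm, centre lines y = -54.5, 0, 54.5, with 5 mm walls between them as high as the locks' tops: finger room only beyond a lock's two ends, none beside it. Origin: centre of the underside
- putdown (a point): middle of the green cutting mat (300 x 240 mm), right of the tray (-y): free flat bench for putting things down, to the touch at z = 0
- rail: fixed aluminium feed rail, a lipped channel sloping 0.35 rad. Frame: x across, y DOWNHILL, z square to the floor; origin mid-floor at the stop blade's uphill face, 110 mm over the bench. Inside 49.5 wide, 7 high; lips 2.5 thick leave a 38.5 slot: back plate runs under the lips, case stands out. Slick: a lock let go inside slides down. Lock at the stop: origin at y = -28, the next at -84, x = z = 0
- rail_mouth (a point): middle of the channel floor where the straight channel begins, open uphill: rail y = -176 mm. A flared mouth (about 68 wide) leads in from rail y = -197 mm. Along the rail the lip tops are 9.5 mm above the channel floor, the outside 55.5 wide; the stop blade stands 41 mm above the floor from rail y = 0 to 6 mm
- press: fixed hand setting press carrying the rail; origin on the bench under the stop, z up, y level in the downhill direction. Anvil nest at y = 140 mm with a fixed lock in it, mouth away from the rail; column at y = 240; the head, 226 to 284 mm high, overhangs from y = 117 on; a hand lever on its +x side reaches y = 277, 352 mm high
- tongue: bystander: flat brass tongue plate that mates with such a lock, about 62 x 34 x 4 mm, flat in the remaining trough; origin on the underside
- mallet: bystander: wooden mallet lying on the bench, head 56 mm dia x 115, handle 215 long; origin on the bench under the head's middle
- spool: bystander: white thread spool standing, 48 dia x 80 mm; origin at the centre of its underside
- jar: bystander: small glass jar standing, 52 dia x 62 mm; origin at the centre of its underside
Not all that is in view belongs to the job. What is shaped like the lock_b but orange or red is not meant.

How it is judged:
On the way:
1. one lock is in the rail, mouth downhill, against the stop (((y of lock_a in the frame of rail between -0.035 and -0.022 m and x of lock_a in the frame of rail between -0.004 and 0.004 m and z of lock_a in the frame of rail between -0.003 and 0.005 m and angle between lock_a's own x axis and vertical above 1.8 rad and angle between lock_a's own z axis and vertical below 0.45 rad and linear speed of lock_a below 0.03 m/s) or (y of lock_b in the frame of rail between -0.035 and -0.022 m and x of lock_b in the frame of rail between -0.004 and 0.004 m and z of lock_b in the frame of rail between -0.003 and 0.005 m and angle between lock_b's own x axis and vertical above 1.8 rad and angle between lock_b's own z axis and vertical below 0.45 rad and linear speed of lock_b below 0.03 m/s))), for 0.2 s.
At the end, for the whole second after the job is handed in: Both locks lie in the rail under its lips, flat on the channel floor (origin within 4 mm of the middle, 5 mm of the floor), mouth end downhill, at rest, in either order: one against the stop (origin 22 to 35 mm uphill of it), the other against the first (origin 78 to 94 mm uphill of the stop) (x of lock_a in the frame of rail between -0.004 and 0.004 m and z of lock_a in the frame of rail between -0.003 and 0.005 m and angle between each of lock_a, lock_b's own x axis and vertical above 1.8 rad and angle between each of lock_a, lock_b's own z axis and vertical below 0.45 rad and x of lock_b in the frame of rail between -0.004 and 0.004 m and z of lock_b in the frame of rail between -0.003 and 0.005 m and ((y of lock_a in the frame of rail between -0.035 and -0.022 m and y of lock_b in the frame of rail between -0.094 and -0.078 m) or (y of lock_b in the frame of rail between -0.035 and -0.022 m and y of lock_a in the frame of rail between -0.094 and -0.078 m)) and linear speed of each of lock_a, lock_b below 0.02 m/s); the robot touches nothing.
It fails at once if the tongue plate is shifted by more than 25 mm (distance of tongue from where it was at the start of the episode above 0.025 m).
It fails at once if the mallet is shifted by more than 25 mm (distance of mallet from where it was at the start of the episode above 0.025 m).
It fails at once if the thread spool is shifted by more than 25 mm (distance of spool from where it was at the start of the episode above 0.025 m).
It fails at once if the jar is shifted by more than 25 mm (distance of jar from where it was at the start of the episode above 0.025 m).
It fails at once if the spool or the jar is knocked over (angle between any of spool, jar's own z axis and vertical above 0.5 rad).
It also fails if it takes over 72 s, if anything falls off the work surface, if the arm or the gripper's body presses on something with over 40 N, if the wrist force passes 120 N, or if a joint passes its speed limit or range.

## Working session

There is one attempt and no reset: what is moved stays moved. The work goes in short steps, Python scripts to look and compute and a tool call to move; the robot and the scene stay as the last step left them, time stands still between calls to the robot, and variables do not carry over. Pictures are saved under pics/ and viewed, at most 10 in all, crops included, and the job is handed in when it is done.

Besides the shell and the picture viewer there is one more tool, called after "Request:" in YAML: its name, and indented under it one key for each argument. jog_arm: Moves the arm, as the interface text tells. Its arguments: {"type":"object","properties":{"increments":{"type":"array"},"newtons":{"type":"number"}},"required":["increments"]}

```bash
mkdir -p pics; python3 - <<'E'
from plant import *
import cv2,numpy as np
for n in("scene","top"):
    im=capture(n); cv2.imwrite(f"pics/{n}0.png",im[:,:,::-1]); c=get_calibration(n); print(n,c)
print(state())
E
```

```text
scene {'intrinsics': array([[468.3717045 ,   0.        , 311.88709344],
       [  0.        , 468.3717045 , 238.80329355],
       [  0.        ,   0.        ,   1.        ]]), 'distortion': array([0.03884999, 0.        , 0.        , 0.        , 0.        ]), 'camera_from_world': array([[ 0.71377663,  0.70033469,  0.00736526, -0.33004968],
       [ 0.5513008 , -0.55533416, -0.62263264, -0.1916722 ],
       [-0.43196106,  0.4484811 , -0.78247961,  1.39111315],
       [ 0.        ,  0.        ,  0.        ,  1.        ]])}
top {'intrinsics': array([[491.26069634,   0.        , 316.25373762],
       [  0.        , 491.26069634, 242.02202579],
       [  0.        ,   0.        ,   1.        ]]), 'distortion': array([-0.07601287,  0.        ,  0.        ,  0.        ,  0.        ]), 'camera_from_world': array([[ 0.02656858, -0.99899424,  0.03611947, -0.06917877],
       [-0.98251071, -0.03275763, -0.18330203,  0.51304225],
       [ 0.18430087, -0.0306177 , -0.98239287,  1.00768879],
       [ 0.        ,  0.        ,  0.        ,  1.        ]])}
{'time_s': 0.1, 'joint_pos': array([-1.35510827e+00,  2.21133317e-01,  1.52749872e+00,  1.27978654e-05,
        1.39472129e+00, -1.26102564e-01]), 'dq': array([ 0.00088134, -0.00203971, -0.00525573, -0.00152324, -0.0003706 ,
       -0.00110221]), 'tau': array([ 2.18152803e-03, -4.95941877e+01, -3.88520086e+01,  7.02634268e-02,
        5.15679165e-02, -4.03890920e-05]), 'position': array([ 0.20936125, -0.58829144,  0.22155424]), 'eef_rot': array([-3.13984754e+00, -2.33933460e-04,  3.41788164e-01]), 'wrist_force': array([0.92168912, 0.10241591, 0.11423715]), 'ft_torque': array([ 0.0033995 ,  0.0083694 , -0.03625504]), 'grasp_force': 0.0, 'gripper_width': 0.08660853240775218}
```

View pics/scene0.png

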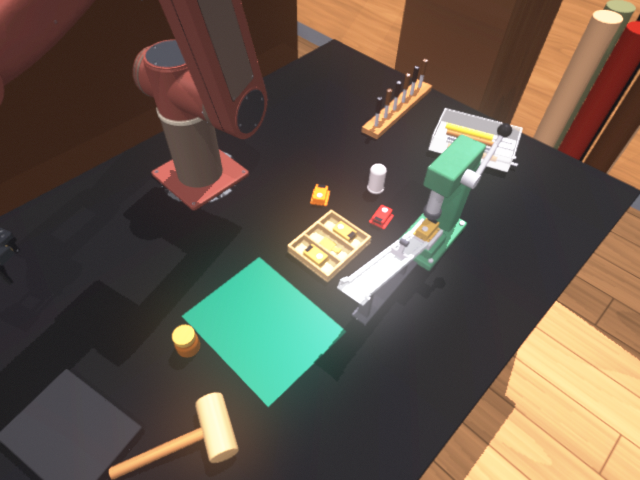

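View pics/top0.png

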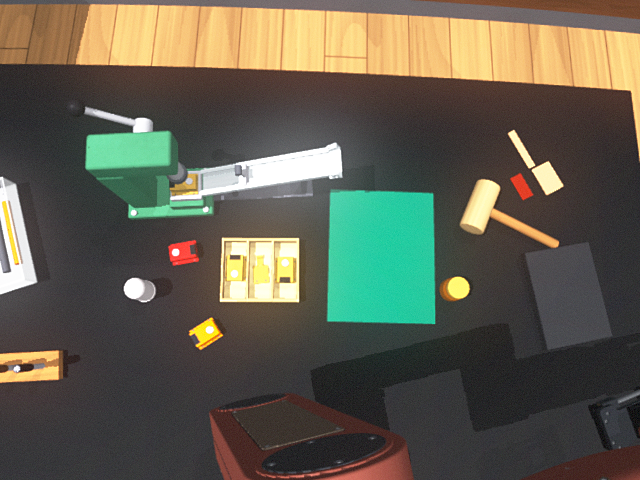

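```bash
cat > h.py <<'E'
from plant import *
import cv2,numpy as np
def ray(n,uv):
    c=get_calibration(n);T=c["camera_from_world"];R=T[:3,:3]
    p=cv2.undistortPoints(np.array(uv,float).reshape(-1,1,2),c["intrinsics"],c["distortion"]).reshape(-1,2)
    d=np.c_[p,np.ones(len(p))]@R
    return -R.T@T[:3,3],d
def onz(n,uv,z):
    o,d=ray(n,uv); return o+d*((np.broadcast_to(z,len(d))-o[2])/d[:,2])[:,None]
def tri(u1,u2):
    out=[]
    for a,b in zip(u1,u2):
        o1,d1=ray("top",[a]);o2,d2=ray("scene",[b]);d1=d1[0];d2=d2[0]
        s=np.linalg.lstsq(np.c_[d1,-d2],o2-o1,rcond=None)[0]
        p,q=o1+s[0]*d1,o2+s[1]*d2; out.append(np.r_[(p+q)/2,np.linalg.norm(p-q)])
    return np.array(out)
def proj(n,P):
    c=get_calibration(n);T=c["camera_from_world"]
    return cv2.projectPoints(np.array(P,float),cv2.Rodrigues(T[:3,:3])[0],T[:3,3],c["intrinsics"],c["distortion"])[0].reshape(-1,2)
E
python3 - <<'E'
import cv2,numpy as np
t=cv2.imread("pics/top0.png");s=cv2.imread("pics/scene0.png")
R=lambda im,x,y,w,h,k:cv2.resize(im[y:y+h,x:x+w],None,fx=k,fy=k,interpolation=cv2.INTER_CUBIC)
a=R(t,160,130,200,180,4)[:600];a=cv2.resize(t[130:310,160:360],(800,720),interpolation=cv2.INTER_CUBIC)
cv2.imwrite("pics/c1.png",cv2.resize(t[135:310,150:350],(685,600),interpolation=cv2.INTER_CUBIC))
cv2.imwrite("pics/c2.png",cv2.resize(s[190:320,280:450],(784,600),interpolation=cv2.INTER_CUBIC))
E
```

```text
(no output)
```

View pics/c1.png

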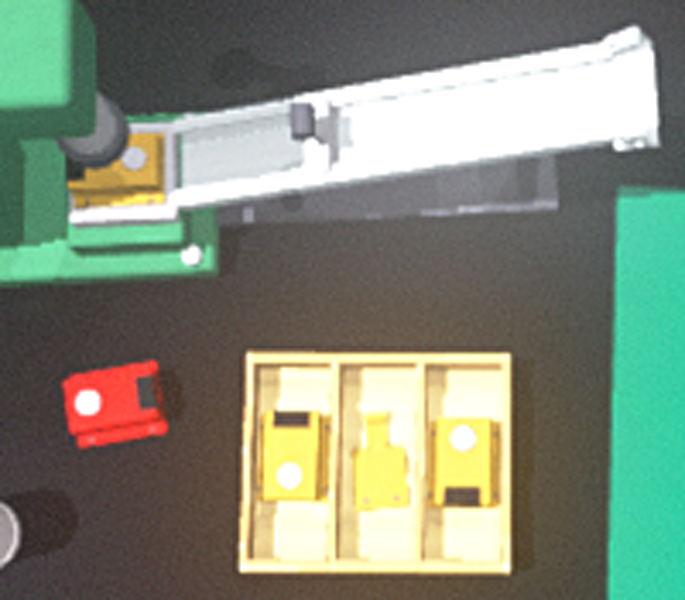

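View pics/c2.png

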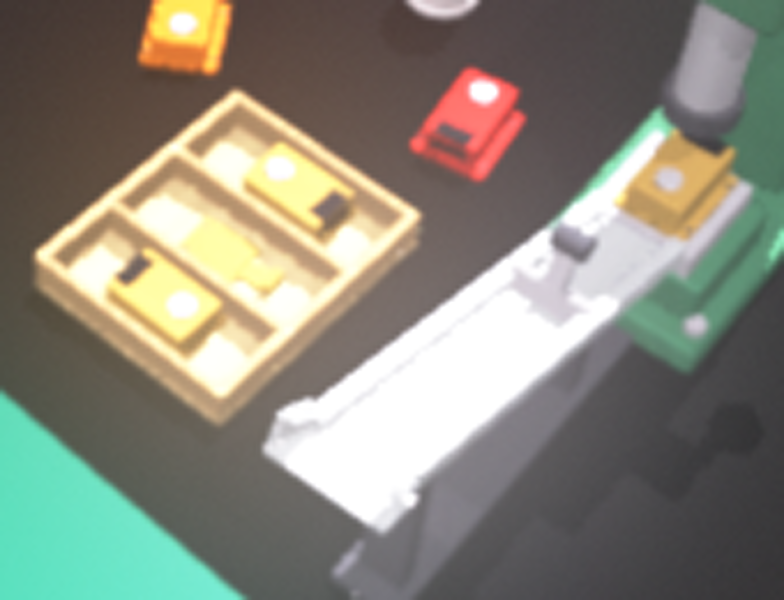

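The tray holds two yellow brass locks, in the left trough (crop1 295,455: mouth +x, i.e. up in the picture) and the right trough (465,460: mouth -x), with the tongue plate between them. The other candidates, the red body (115,400) and the orange body (top 206,333), have the wrong colour, so the two in the tray are the ones meant.

```bash
python3 - <<'E'
from h import *
np.set_printoptions(precision=4,suppress=True)
T=lambda L:[(150+x/3.425,135+y/3.429) for x,y in L]
S=lambda L:[(280+x/4.612,190+y/4.615) for x,y in L]
tc=T([(247,352),(511,352),(511,574),(240,572)])
P=onz("top",tc,.028);print("tray",P,P.mean(0),np.linalg.norm(P-np.roll(P,1,0),axis=1))
for q in([(265,410),(325,410),(325,500),(263,500)],[(433,418),(498,418),(498,506),(433,505)]):
    P=onz("top",T(q),.028);print("lock",P.mean(0),np.linalg.norm(P-np.roll(P,1,0),axis=1))
print("earLo,earHi,pin,button,screw",tri(T([(650,148),(655,45),(302,118),(133,158),(192,255)]),S([(270,447),(388,526),(572,240),(668,180),(695,324)])))
print("foot", onz("top",T([(250,221),(557,206)]),0.0))
t=cv2.imread("pics/top0.png")
# nest lock/tray edges via mask
hsv=cv2.cvtColor(t,cv2.COLOR_BGR2HSV)
m=((hsv[...,0]>22)&(hsv[...,0]<32)&(hsv[...,1]>190)&(hsv[...,2]>120)).astype(np.uint8)
n,l,st,ce=cv2.connectedComponentsWithStats(m)
for i in range(1,n):
    if st[i,4]>60: print(st[i],ce[i],onz("top",[ce[i]],.028))
E
```

```text
tray [[ 0.5216  0.1518  0.028 ]
 [ 0.5273 -0.0167  0.028 ]
 [ 0.3859 -0.0214  0.028 ]
 [ 0.3819  0.1478  0.028 ]] [0.4542 0.0654 0.028 ] [0.1398 0.1686 0.1414 0.1692]
lock [0.4566 0.1178 0.028 ] [0.0572 0.038  0.0573 0.0389]
lock [0.4558 0.0097 0.028 ] [0.0553 0.0413 0.056  0.0409]
earLo,earHi,pin,button,screw [[ 0.6227 -0.0911  0.1677  0.0044]
 [ 0.6854 -0.0903  0.1729  0.0106]
 [ 0.6394  0.1101  0.148   0.0029]
 [ 0.6296  0.2205  0.0908  0.0031]
 [ 0.6327  0.2346 -0.0596  0.0707]]
foot [[ 0.6156  0.16    0.    ]
 [ 0.6332 -0.0441  0.    ]]
[  3 202  15  61 153] [  9.4902 231.0588] [[0.5208 0.6279 0.028 ]]
[190 318  29  29 310] [204.129  331.5548] [[0.3181 0.1779 0.028 ]]
```

Request:
jog_arm:
  increments:
    - [[0, 0, 0, -0.1, 0], [0, 0, 0, -0.2, 0], [0, 0, 0, -0.3, 0], [0, 0, 0, -0.4, 0], [0, 0, 0, -0.4, 0]]
  newtons: 20

```text
time_s: 0.52
position: [0.21, -0.5908, 0.3288]
eef_rot: [3.133, 0.001, 0.342]
wrist_force: [0.2, -1.2, 1.7]
gripper_width: 0.0868
grasp_force: 0.0
```

```bash
cat > plan.py <<'E'
# prints call numbers (dx,dy,dz,turn scaled) from a start pose through waypoints (x,y,z,yaw), commanded pose carried along
from h import *
def plan(wps,start=None,vmax=.19,wmax=.6):
    s=state(); p=np.array(start[:3]) if start else s["position"]; w=start[3] if start else s["eef_rot"][2]
    print("start",p.round(4),round(w,4))
    for x,y,z,yw in wps:
        t=np.array([x,y,z]); n=max(1,int(np.ceil(max(np.linalg.norm(t-p)/vmax,abs(yw-w)/wmax))))
        P,W=p,w
        for i in range(1,n+1):
            q=P+(t-P)*i/n; v=W+(yw-W)*i/n; d=q-p
            c=np.array([np.cos(w)*d[0]+np.sin(w)*d[1],np.sin(w)*d[0]-np.cos(w)*d[1],-d[2]])/.25
            c=c.round(3); tn=round(-(v-w)/np.pi,3); print("  ",*c,tn)
            cx=c*.25; p=p+np.array([np.cos(w)*cx[0]+np.sin(w)*cx[1],np.sin(w)*cx[0]-np.cos(w)*cx[1],-cx[2]]); w=w-tn*np.pi
        print(" at",p.round(4),round(w,4))
E
python3 - <<'E'
from plan import *
plan([(.456,.0095,.12,1.604),(.456,.0095,.013,1.604)])
# rail edges on lip-top plane
T=lambda L:[(150+x/3.425,135+y/3.429) for x,y in L]
o,d=ray("top",T([(340,98),(600,48),(340,170),(600,128),(640,40),(640,145)]))
dh=np.array([-.08,.997]);a=.35;O=np.array([.6395,.095,.11])
D=np.r_[dh*np.cos(a),-np.sin(a)];X=np.r_[dh[1],-dh[0],0];N=np.cross(X,D)
pts=o+d*(((O+N*.0095-o)@N)/(d@N))[:,None]
print(pts.round(4)); print(N,np.c_[(pts-O)@X,(pts-O)@D].round(4))
E
```

```text
start [ 0.21   -0.5908  0.3288] 0.3418
   0.433 -0.483 0.209 -0.1
   0.561 -0.326 0.209 -0.101
   0.635 -0.134 0.208 -0.1
   0.645 0.068 0.209 -0.101
 at [0.4559 0.0095 0.1201] 1.6047
   -0.0 0.0 0.428 0.0
 at [0.4559 0.0095 0.0131] 1.6047
[[ 0.6605  0.0906  0.1223]
 [ 0.6763 -0.0623  0.1784]
 [ 0.6156  0.0882  0.1219]
 [ 0.6287 -0.0634  0.1774]
 [ 0.6788 -0.0845  0.1866]
 [ 0.617  -0.0858  0.1852]]
[-0.02743182  0.34186911  0.93975692] [[ 0.0205 -0.01  ]
 [ 0.0241 -0.1736]
 [-0.0243 -0.0087]
 [-0.0234 -0.1707]
 [ 0.0249 -0.1974]
 [-0.0369 -0.1934]]
```

Request:
jog_arm:
  increments:
    - [[45, 0.433, -0.483, 0.209, -0.1], [45, 0.433, -0.483, 0.209, -0.1], [45, 0.433, -0.483, 0.209, -0.1], [45, 0.433, -0.483, 0.209, -0.1], [45, 0.433, -0.483, 0.209, -0.1]]

```text
time_s: 0.93
position: [0.272, -0.4315, 0.2655]
eef_rot: [-3.133, -0.004, 0.659]
wrist_force: [0.2, -0.8, -0.5]
gripper_width: 0.0723
grasp_force: 0.0
```

Request:
jog_arm:
  increments:
    - [[45, 0.561, -0.326, 0.209, -0.101], [45, 0.561, -0.326, 0.209, -0.101], [45, 0.561, -0.326, 0.209, -0.101], [45, 0.561, -0.326, 0.209, -0.101], [45, 0.561, -0.326, 0.209, -0.101]]

```text
time_s: 1.35
position: [0.3328, -0.2826, 0.2147]
eef_rot: [-3.136, -0.004, 0.977]
wrist_force: [0.4, -0.5, -1.5]
gripper_width: 0.0718
grasp_force: 0.0
```

Request:
jog_arm:
  increments:
    - [[45, 0.635, -0.134, 0.208, -0.1], [45, 0.635, -0.134, 0.208, -0.1], [45, 0.635, -0.134, 0.208, -0.1], [45, 0.635, -0.134, 0.208, -0.1], [45, 0.635, -0.134, 0.208, -0.1]]

```text
time_s: 1.77
position: [0.3939, -0.133, 0.1633]
eef_rot: [-3.138, -0.003, 1.292]
wrist_force: [0.3, 0.4, -0.3]
gripper_width: 0.0713
grasp_force: 0.0
```

Request:
jog_arm:
  increments:
    - [[45, 0.645, 0.068, 0.209, -0.101], [45, 0.645, 0.068, 0.209, -0.101], [45, 0.645, 0.068, 0.209, -0.101], [45, 0.645, 0.068, 0.209, -0.101], [45, 0.645, 0.068, 0.209, -0.101]]

```text
time_s: 2.18
position: [0.4554, 0.016, 0.1114]
eef_rot: [-3.139, -0.003, 1.609]
wrist_force: [-1.3, 0.7, 0.0]
gripper_width: 0.0715
grasp_force: 0.0
```

Request:
jog_arm:
  increments:
    - [[45, 0, 0, 0, 0], [45, 0, 0, 0, 0], [45, 0, 0, 0, 0], [45, 0, 0, 0, 0], [45, 0, 0, 0, 0]]

```text
time_s: 2.6
position: [0.4557, 0.01, 0.1144]
eef_rot: [3.141, 0.0, 1.602]
wrist_force: [-0.3, -0.3, -0.9]
gripper_width: 0.0717
grasp_force: 0.0
```

Request:
jog_arm:
  increments:
    - [[45, 0, 0, 0.15, 0], [45, 0, 0, 0.3, 0], [45, 0, 0, 0.4, 0], [45, 0, 0, 0.4, 0], [45, 0, 0, 0.4, 0]]

```text
time_s: 3.02
position: [0.4542, 0.011, 0.0132]
eef_rot: [-3.138, -0.001, 1.603]
wrist_force: [0.1, 0.1, -0.3]
gripper_width: 0.0717
grasp_force: 0.0
```

Request:
jog_arm:
  increments:
    - [[255, 0, 0, 0, 0], [255, 0, 0, 0, 0], [255, 0, 0, 0, 0], [255, 0, 0, 0, 0], [255, 0, 0, 0, 0]]

```text
time_s: 3.43
position: [0.4573, 0.0112, 0.0157]
eef_rot: [3.138, 0.001, 1.605]
wrist_force: [0.5, -0.8, 7.4]
gripper_width: 0.0558
grasp_force: 20.0
```

Request:
jog_arm:
  increments:
    - [[255, 0, 0, -0.1, 0], [255, 0, 0, -0.2, 0], [255, 0, 0, -0.3, 0], [255, 0, 0, -0.4, 0], [255, 0, 0, -0.4, 0]]

```text
time_s: 3.85
position: [0.4593, 0.0111, 0.1197]
eef_rot: [3.132, 0.002, 1.605]
wrist_force: [1.9, 0.2, -0.1]
gripper_width: 0.0559
grasp_force: 20.0
```

```bash
python3 - <<'E'
from plan import *
im=capture("top");cv2.imwrite("pics/t1.png",cv2.resize(im[100:340,150:450,::-1],(750,600)))
# clear spot on mat and tray pose after
plan([(.50,-.13,.09,1.571),(.50,-.13,.016,1.571)])
plan([(.50,-.13,.08,3.1416),(.50,-.13,.016,3.1416)],start=(.50,-.13,.08,1.571))
E
```

```text
start [0.4581 0.0112 0.1173] 1.605
   -0.57 0.148 0.109 0.011
 at [ 0.5    -0.1299  0.09  ] 1.5704
   -0.0 0.0 0.296 -0.0
 at [ 0.5    -0.1299  0.016 ] 1.5704
start [ 0.5  -0.13  0.08] 1.571
   0.0 0.0 -0.0 -0.167
   0.0 0.0 -0.0 -0.166
   0.0 0.0 -0.0 -0.167
 at [ 0.5  -0.13  0.08] 3.1418
   -0.0 0.0 0.256 0.0
 at [ 0.5   -0.13   0.016] 3.1418
```

View pics/t1.png

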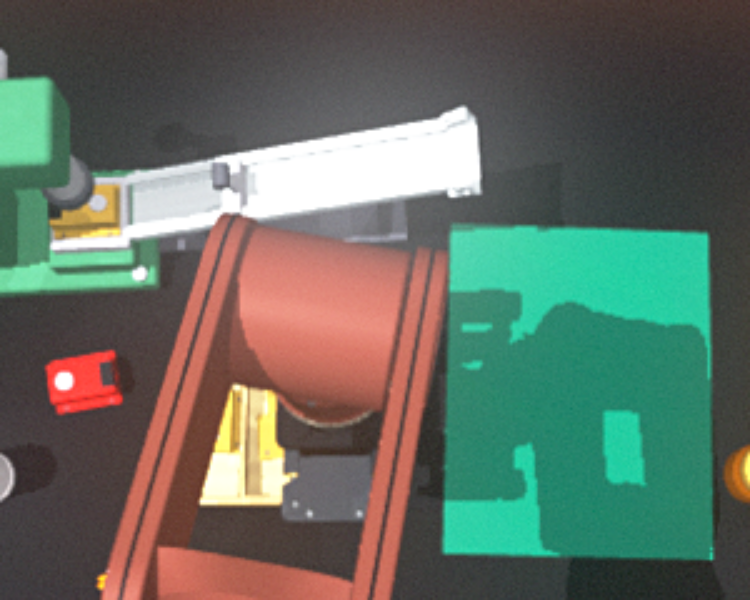

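Request:
jog_arm:
  increments:
    - [[255, -0.646, 0.026, 0.109, 0.011], [255, -0.646, 0.026, 0.109, 0.011], [255, -0.646, 0.026, 0.109, 0.011], [255, -0.646, 0.026, 0.109, 0.011], [255, -0.646, 0.026, 0.109, 0.011]]

```text
time_s: 4.32
position: [0.4666, -0.1551, 0.0849]
eef_rot: [-3.14, 0.002, 1.566]
wrist_force: [0.5, 0.3, -0.1]
gripper_width: 0.056
grasp_force: 20.0
```

Request:
jog_arm:
  increments:
    - [[255, 0, 0, 0, 0], [255, 0, 0, 0.1, 0], [255, 0, 0, 0.2, 0], [255, 0, 0, 0.25, 0], [255, 0, 0, 0.25, 0]]

```text
time_s: 4.73
position: [0.4641, -0.1466, 0.0203]
eef_rot: [-3.135, -0.004, 1.571]
wrist_force: [-0.9, 0.5, -1.3]
gripper_width: 0.0558
grasp_force: 20.0
```

Request:
jog_arm:
  increments:
    - [[255, 0, 0, 0, 0], [255, 0, 0, 0, 0], [255, 0, 0, 0, 0], [255, 0, 0, 0, 0], [255, 0, 0, 0, 0]]

```text
time_s: 5.15
position: [0.4682, -0.1499, 0.0251]
eef_rot: [3.14, 0.001, 1.57]
wrist_force: [0.1, 0.3, -0.8]
gripper_width: 0.056
grasp_force: 20.0
```

Request:
jog_arm:
  increments:
    - [[255, 0, 0, 0.03, 0], [255, 0, 0, 0.05, 0], [255, 0, 0, 0.05, 0], [255, 0, 0, 0.05, 0], [255, 0, 0, 0.05, 0]]

```text
time_s: 5.57
position: [0.4671, -0.1496, 0.0111]
eef_rot: [-3.141, -0.0, 1.57]
wrist_force: [-0.5, 0.8, -0.6]
gripper_width: 0.0557
grasp_force: 20.0
```

Request:
jog_arm:
  increments:
    - [[45, 0, 0, 0, 0], [45, 0, 0, 0, 0], [45, 0, 0, 0, 0], [45, 0, 0, -0.1, 0], [45, 0, 0, -0.2, 0]]

```text
time_s: 5.98
position: [0.4656, -0.1488, 0.0604]
eef_rot: [-3.137, -0.002, 1.57]
wrist_force: [0.7, 0.4, 0.5]
gripper_width: 0.0706
grasp_force: 0.0
```

Request:
jog_arm:
  increments:
    - [[45, 0, 0, -0.04, -0.17], [45, 0, 0, -0.04, -0.17], [45, 0, 0, -0.04, -0.17], [45, 0, 0, -0.04, -0.17], [45, 0, 0, -0.04, -0.17]]

```text
time_s: 6.4
position: [0.4675, -0.1497, 0.0718]
eef_rot: [3.141, 0.0, 2.111]
wrist_force: [-0.9, -0.7, -0.2]
gripper_width: 0.0719
grasp_force: 0.0
```

Request:
jog_arm:
  increments:
    - [[45, 0, 0, 0, -0.17], [45, 0, 0, 0, -0.17], [45, 0, 0, 0, -0.17], [45, 0, 0, 0, -0.17], [45, 0, 0, 0, -0.17]]

```text
time_s: 6.82
position: [0.4674, -0.1497, 0.0716]
eef_rot: [-3.142, 0.0, 2.645]
wrist_force: [-0.1, -0.8, 1.0]
gripper_width: 0.0721
grasp_force: 0.0
```

Request:
jog_arm:
  increments:
    - [[45, 0, 0, 0, -0.16], [45, 0, 0, 0, -0.16], [45, 0, 0, 0, -0.16], [45, 0, 0, 0, -0.16], [45, 0, 0, 0, -0.16]]

```text
time_s: 7.23
position: [0.4674, -0.1497, 0.0715]
eef_rot: [-3.142, -0.0, -3.138]
wrist_force: [0.5, -0.5, -0.4]
gripper_width: 0.0716
grasp_force: 0.0
```

Request:
jog_arm:
  increments:
    - [[45, 0, 0, 0, 0], [45, 0, 0, 0, 0], [45, 0, 0, 0, 0], [45, 0, 0, 0, 0], [45, 0, 0, 0, 0]]

```text
time_s: 7.65
position: [0.4674, -0.1497, 0.0715]
eef_rot: [-3.142, 0.0, 3.14]
wrist_force: [-0.3, -0.2, -0.1]
gripper_width: 0.0715
grasp_force: 0.0
```

```bash
python3 - <<'E'
from plan import *
im=capture("scene");cv2.imwrite("pics/s1.png",cv2.resize(im[180:380,180:430,::-1],(750,600)))
print(state()["position"],proj("scene",[[.468,-.15,.024],[.468,-.15,.0]]))
E
```

```text
[ 0.46743278 -0.14968011  0.0715396 ] [[269.00933649 296.05551646]
 [269.64901435 301.34871601]]
```

View pics/s1.png

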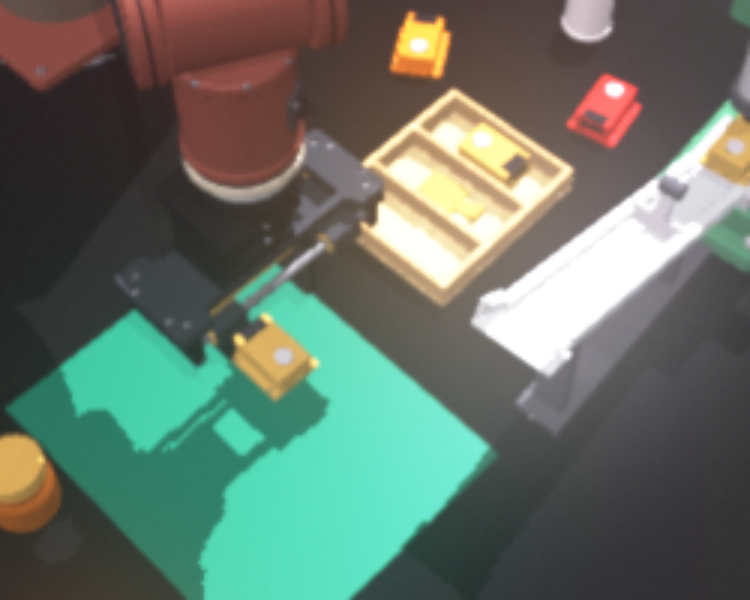

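Request:
jog_arm:
  increments:
    - [[45, 0, 0, 0.12, 0], [45, 0, 0, 0.22, 0], [45, 0, 0, 0.224, 0], [45, 0, 0, 0.224, 0], [45, 0, 0, 0.224, 0]]
  newtons: 12

```text
time_s: 8.12
position: [0.4679, -0.1499, 0.0164]
eef_rot: [-3.141, 0.0, 3.141]
wrist_force: [-0.7, -0.7, 0.7]
gripper_width: 0.0714
grasp_force: 0.0
```

Request:
jog_arm:
  increments:
    - [[255, 0, 0, 0, 0], [255, 0, 0, 0, 0], [255, 0, 0, 0, 0], [255, 0, 0, 0, 0], [255, 0, 0, 0, 0]]

```text
time_s: 8.53
position: [0.4678, -0.1498, 0.0161]
eef_rot: [-3.141, 0.001, 3.141]
wrist_force: [0.8, 0.7, 0.2]
gripper_width: 0.0462
grasp_force: 0.0
```

Request:
jog_arm:
  increments:
    - [[255, 0, 0, -0.1, 0], [255, 0, 0, -0.2, 0], [255, 0, 0, -0.3, 0], [255, 0, 0, -0.4, 0], [255, 0, 0, -0.5, 0]]

```text
time_s: 8.95
position: [0.4672, -0.1496, 0.1418]
eef_rot: [-3.142, -0.0, 3.141]
wrist_force: [0.1, -0.2, -0.4]
gripper_width: 0.0129
grasp_force: 0.0
```

```bash
cat > rail.py <<'E'
from plan import *
a=.35;yr=.088;dh=np.array([-np.sin(yr),np.cos(yr)]);O=np.array([.6385,.095,.11])
D=np.r_[dh*np.cos(a),-np.sin(a)];X=np.r_[dh[1],-dh[0],0];N=np.cross(X,D)
def tcp(s,h,tip=.0155):  # lock origin at rail y=s, height h over floor, tilted, pivot at (tip+24)/2 over the underside
    pv=(tip+.024)/2; return O+D*s+N*(h+pv)-np.array([0,0,pv-tip])
E
python3 - <<'E'
from rail import *
print(state()["position"],state()["gripper_width"])
f=tcp(-.12,.0095); print("flush on lips",f)
yw=np.pi/2+yr
g=tcp(-.255,.03); 
plan([(.50,-.16,.25,2.6),(*(f+[0,0,.05]),yw),(*(f+[0,0,.012]),yw)])
for s,h in((-.26,.02),(-.24,.0015),(-.165,.0015)):print(s,tcp(s,h))
E
```

```text
[ 0.46722563 -0.14958739  0.1418096 ] 0.012874498433514398
flush on lips [ 0.6475255  -0.00729759  0.17437439]
start [ 0.4672 -0.1496  0.1418] 3.141
   -0.131 -0.042 -0.433 0.172
 at [ 0.5    -0.1601  0.2501] 2.6006
   -0.096 0.414 0.051 0.15
   0.103 0.412 0.052 0.15
 at [ 0.6475 -0.0073  0.2243] 1.6581
   0.0 -0.0 0.152 -0.0
 at [ 0.6475 -0.0073  0.1863] 1.6581
-0.26 [ 0.65876721 -0.13471438  0.2322435 ]
-0.24 [ 0.65767356 -0.12231869  0.20800714]
-0.165 [ 0.6514817  -0.05213836  0.18228981]
```

Request:
jog_arm:
  increments:
    - [[45, 0, 0, 0, 0], [45, 0, 0, 0, 0], [45, 0, 0, 0, 0], [45, 0, 0, 0, 0], [45, 0, 0, 0, 0]]
  newtons: 15

```text
time_s: 9.37
position: [0.4665, -0.1492, 0.139]
eef_rot: [3.14, -0.002, 3.141]
wrist_force: [-0.3, 0.6, 0.1]
gripper_width: 0.0389
grasp_force: 0.0
```

Request:
jog_arm:
  increments:
    - [[45, 0, 0, 0, 0], [45, 0, 0, 0.2, 0], [45, 0, 0, 0.35, 0], [45, 0, 0, 0.5, 0], [45, 0, 0, 0.5, 0]]

```text
time_s: 9.78
position: [0.4598, -0.1459, 0.0063]
eef_rot: [3.134, -0.016, 3.141]
wrist_force: [-2.7, 1.6, -1.3]
gripper_width: 0.0687
grasp_force: 0.0
```

Request:
jog_arm:
  increments:
    - [[255, 0, 0, 0, 0], [255, 0, 0, 0, 0], [255, 0, 0, 0, 0], [255, 0, 0, 0, 0], [255, 0, 0, 0, 0]]

```text
time_s: 10.2
position: [0.4694, -0.1507, 0.0181]
eef_rot: [-3.139, 0.004, 3.141]
wrist_force: [0.2, 0.6, -0.0]
gripper_width: 0.0466
grasp_force: 0.0
```

Request:
jog_arm:
  increments:
    - [[255, 0, 0, 0, 0], [255, 0, 0, 0, 0], [255, 0, 0, 0, 0], [255, 0, 0, 0, 0], [255, 0, 0, 0, 0]]

```text
time_s: 10.62
position: [0.4683, -0.1499, 0.0167]
eef_rot: [-3.141, 0.002, 3.141]
wrist_force: [-1.1, 2.0, 7.7]
gripper_width: 0.0335
grasp_force: 15.0
```

Request:
jog_arm:
  increments:
    - [[255, 0, 0, -0.1, 0], [255, 0, 0, -0.2, 0], [255, 0, 0, -0.3, 0], [255, 0, 0, -0.4, 0], [255, 0, 0, -0.5, 0]]

```text
time_s: 11.03
position: [0.467, -0.1496, 0.1416]
eef_rot: [3.142, -0.0, 3.141]
wrist_force: [-0.2, 0.1, 0.8]
gripper_width: 0.0336
grasp_force: 15.0
```

Request:
jog_arm:
  increments:
    - [[255, -0.13, -0.04, -0.43, 0.172], [255, -0.13, -0.04, -0.43, 0.172], [255, -0.13, -0.04, -0.43, 0.172], [255, -0.13, -0.04, -0.43, 0.172], [255, -0.13, -0.04, -0.43, 0.172]]

```text
time_s: 11.45
position: [0.5016, -0.1605, 0.2511]
eef_rot: [3.141, 0.005, 2.594]
wrist_force: [-0.4, -0.3, -1.0]
gripper_width: 0.0337
grasp_force: 15.0
```

Request:
jog_arm:
  increments:
    - [[255, -0.096, 0.414, 0, 0.15], [255, -0.096, 0.414, 0, 0.15], [255, -0.096, 0.414, 0, 0.15], [255, -0.096, 0.414, 0, 0.15], [255, -0.096, 0.414, 0, 0.15]]

```text
time_s: 11.87
position: [0.5742, -0.082, 0.2475]
eef_rot: [-3.141, -0.001, 2.128]
wrist_force: [-0.9, -0.7, -1.1]
gripper_width: 0.0338
grasp_force: 15.0
```

Request:
jog_arm:
  increments:
    - [[255, 0.103, 0.412, 0, 0.15], [255, 0.103, 0.412, 0, 0.15], [255, 0.103, 0.412, 0, 0.15], [255, 0.103, 0.412, 0, 0.15], [255, 0.103, 0.412, 0, 0.15]]

```text
time_s: 12.28
position: [0.6475, -0.0065, 0.2473]
eef_rot: [-3.14, 0.0, 1.659]
wrist_force: [-1.2, 0.2, -1.0]
gripper_width: 0.0336
grasp_force: 15.0
```

Request:
jog_arm:
  increments:
    - [[255, 0, 0, 0, 0], [255, 0, 0, 0, 0], [255, 0, 0, 0, 0], [255, 0, 0, 0, 0], [255, 0, 0, 0, 0]]

```text
time_s: 12.7
position: [0.6473, -0.0076, 0.2484]
eef_rot: [3.141, 0.0, 1.658]
wrist_force: [0.6, -0.4, -1.4]
gripper_width: 0.0339
grasp_force: 15.0
```

```bash
python3 - <<'E'
from rail import *
im=capture("scene");cv2.imwrite("pics/s2.png",cv2.resize(im[180:330,290:470,::-1],(720,600),interpolation=cv2.INTER_CUBIC))
f=tcp(-.12,.0095,.0167); print("flush on lips",f)
yw=np.pi/2+yr
plan([(*(f+[0,0,.012]),yw)])
E
```

```text
flush on lips [ 0.64750742 -0.00709264  0.17553801]
start [ 0.6473 -0.0075  0.2483] 1.6583
   0.001 0.001 0.243 -0.0
 at [ 0.6476 -0.0072  0.1876] 1.6583
```

View pics/s2.png

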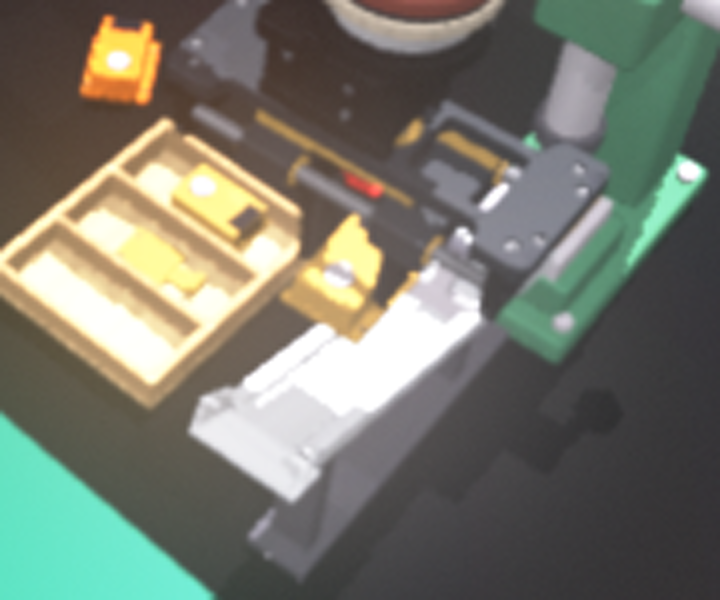

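Request:
jog_arm:
  increments:
    - [[255, 0, 0, 0.1, 0], [255, 0, 0, 0.2, 0], [255, 0, 0, 0.235, 0], [255, 0, 0, 0.24, 0], [255, 0, 0, 0.24, 0]]

```text
time_s: 13.17
position: [0.6472, -0.007, 0.1877]
eef_rot: [-3.14, -0.0, 1.658]
wrist_force: [-0.7, 0.1, -0.3]
gripper_width: 0.0337
grasp_force: 15.0
```

Request:
jog_arm:
  increments:
    - [[255, 0, 0, 0.005, 0], [255, 0, 0, 0.01, 0], [255, 0, 0, 0.015, 0], [255, 0, 0, 0.02, 0], [255, 0, 0, 0.02, 0]]

```text
time_s: 13.58
position: [0.6479, -0.0069, 0.1837]
eef_rot: [3.14, 0.0, 1.658]
wrist_force: [1.1, -0.9, 1.5]
gripper_width: 0.0339
grasp_force: 15.0
```

Request:
jog_arm:
  increments:
    - [[255, 0, 0, 0.004, 0], [255, 0, 0, 0.008, 0], [255, 0, 0, 0.012, 0], [255, 0, 0, 0.016, 0], [255, 0, 0, 0.016, 0]]

```text
time_s: 14.0
position: [0.648, -0.0057, 0.1803]
eef_rot: [3.14, -0.002, 1.659]
wrist_force: [-1.3, 3.8, 6.1]
gripper_width: 0.0335
grasp_force: 15.0
```

Request:
jog_arm:
  increments:
    - [[255, 0, 0, 0.003, 0], [255, 0, 0, 0.006, 0], [255, 0, 0, 0.009, 0], [255, 0, 0, 0.012, 0], [255, 0, 0, 0.012, 0]]

```text
time_s: 14.42
position: [0.6483, -0.0055, 0.1775]
eef_rot: [3.139, -0.002, 1.659]
wrist_force: [-0.5, 4.1, 4.8]
gripper_width: 0.0336
grasp_force: 15.0
```

Request:
jog_arm:
  increments:
    - [[255, 0, 0, 0.002, 0], [255, 0, 0, 0.004, 0], [255, 0, 0, 0.006, 0], [255, 0, 0, 0.008, 0], [255, 0, 0, 0.008, 0]]

```text
time_s: 14.83
position: [0.6484, -0.0055, 0.1755]
eef_rot: [3.139, -0.002, 1.659]
wrist_force: [-0.2, 4.5, 5.1]
gripper_width: 0.0337
grasp_force: 15.0
```

```bash
python3 - <<'E'
from rail import *
im=capture("scene");cv2.imwrite("pics/s3.png",cv2.resize(im[210:310,320:440,::-1],(720,600),interpolation=cv2.INTER_CUBIC))
print(state()["position"],state()["wrist_force"])
E
```

```text
[ 0.64835598 -0.00556119  0.17548743] [-1.2256505   4.60451509  5.27570373]
```

View pics/s3.png

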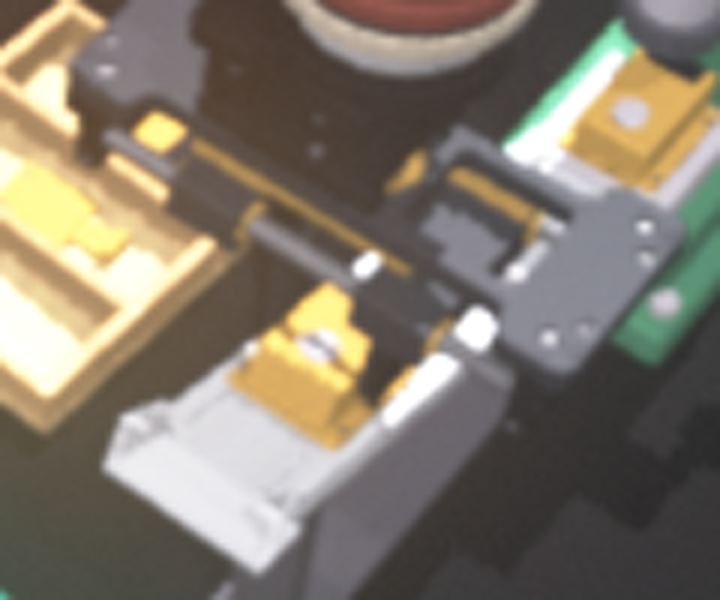

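Request:
jog_arm:
  increments:
    - [[255, 0, 0, 0.002, 0], [255, 0, 0, 0.004, 0], [255, 0, 0, 0.006, 0], [255, 0, 0, 0.006, 0], [255, 0, 0, 0.006, 0]]

```text
time_s: 15.3
position: [0.6484, -0.0056, 0.174]
eef_rot: [3.139, -0.001, 1.659]
wrist_force: [0.2, 4.8, 5.3]
gripper_width: 0.0337
grasp_force: 15.0
```

Request:
jog_arm:
  increments:
    - [[255, 0, 0, 0.002, 0], [255, 0, 0, 0.004, 0], [255, 0, 0, 0.006, 0], [255, 0, 0, 0.006, 0], [255, 0, 0, 0.006, 0]]

```text
time_s: 15.72
position: [0.6484, -0.0055, 0.1736]
eef_rot: [3.139, -0.002, 1.659]
wrist_force: [-3.2, 4.8, 10.0]
gripper_width: 0.0338
grasp_force: 15.0
```

```bash
python3 - <<'E'
from rail import *
t=lambda s,h:tuple(tcp(s,h,.0167)-[0,0,.0013])
yw=np.pi/2+yr; p=state()["position"]
plan([(p[0],p[1],.205,yw),(*t(-.25,.035),yw),(*t(-.245,.0017),yw)])
E
```

```text
start [ 0.6484 -0.0055  0.1736] 1.6588
   0.0 0.0 -0.126 0.0
 at [ 0.6484 -0.0055  0.2051] 1.6588
   -0.46 -0.004 -0.151 0.0
 at [ 0.6575 -0.1201  0.2428] 1.6588
   -0.026 -0.0 0.132 0.0
 at [ 0.6581 -0.1266  0.2098] 1.6588
```

Request:
jog_arm:
  increments:
    - [[255, 0, 0, -0.03, 0], [255, 0, 0, -0.08, 0], [255, 0, 0, -0.13, 0], [255, 0, 0, -0.13, 0], [255, 0, 0, -0.13, 0]]

```text
time_s: 16.13
position: [0.6484, -0.0073, 0.2052]
eef_rot: [3.139, 0.001, 1.658]
wrist_force: [-0.1, 0.0, -1.5]
gripper_width: 0.0337
grasp_force: 15.0
```

Request:
jog_arm:
  increments:
    - [[255, -0.11, 0, -0.05, 0], [255, -0.23, 0, -0.1, 0], [255, -0.35, 0, -0.15, 0], [255, -0.46, -0.004, -0.15, 0], [255, -0.46, -0.004, -0.15, 0]]

```text
time_s: 16.55
position: [0.6567, -0.1273, 0.2414]
eef_rot: [3.141, 0.003, 1.654]
wrist_force: [0.0, 0.1, -1.1]
gripper_width: 0.0337
grasp_force: 15.0
```

Request:
jog_arm:
  increments:
    - [[255, -0.026, 0, 0.04, 0], [255, -0.026, 0, 0.09, 0], [255, -0.026, 0, 0.11, 0], [255, -0.026, 0, 0.11, 0], [255, -0.026, 0, 0.11, 0]]

```text
time_s: 16.97
position: [0.6563, -0.1267, 0.2117]
eef_rot: [-3.139, -0.001, 1.659]
wrist_force: [-0.4, -0.6, -0.6]
gripper_width: 0.0339
grasp_force: 15.0
```

```bash
python3 - <<'E'
from rail import *
for n,(x,y,w,h) in dict(scene=(300,230,120,100),top=(270,130,120,100)).items():
    im=capture(n);cv2.imwrite(f"pics/{n}4.png",cv2.resize(im[y:y+h,x:x+w,::-1],(480,400),interpolation=cv2.INTER_CUBIC))
cv2.imwrite("pics/4.png",np.hstack([cv2.resize(cv2.imread(f"pics/{n}4.png"),(400,334)) for n in("scene","top")]))
t=lambda s,h:tuple(tcp(s,h,.0167)-[0,0,.0013])
yw=np.pi/2+yr
plan([(*t(-.24,.0017),yw),(*t(-.215,.0017),yw),(*t(-.165,.0017),yw)])
E
```

```text
start [ 0.6573 -0.1272  0.2136] 1.6592
   0.021 0.003 0.022 0.0
 at [ 0.6576 -0.122   0.2081] 1.6592
   0.094 0.0 0.035 0.0
 at [ 0.6555 -0.0985  0.1994] 1.6592
   0.187 0.0 0.068 0.0
 at [ 0.6514 -0.052   0.1824] 1.6592
```

View pics/4.png

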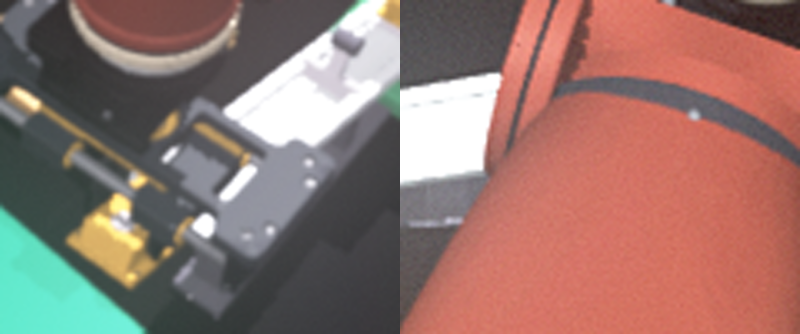

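Request:
jog_arm:
  increments:
    - [[255, 0.01, 0.002, 0.012, 0], [255, 0.021, 0.003, 0.022, 0], [255, 0.021, 0.003, 0.022, 0], [255, 0.021, 0.003, 0.022, 0], [255, 0.021, 0.003, 0.022, 0]]

```text
time_s: 17.48
position: [0.6574, -0.1226, 0.2082]
eef_rot: [3.141, 0.0, 1.658]
wrist_force: [0.4, -0.5, -0.9]
gripper_width: 0.0336
grasp_force: 15.0
```

Request:
jog_arm:
  increments:
    - [[255, 0.02, 0, 0.007, 0], [255, 0.04, 0, 0.015, 0], [255, 0.06, 0, 0.022, 0], [255, 0.08, 0, 0.029, 0], [255, 0.094, 0, 0.035, 0]]

```text
time_s: 17.9
position: [0.6552, -0.0984, 0.199]
eef_rot: [-3.141, -0.0, 1.659]
wrist_force: [0.9, 0.0, -1.0]
gripper_width: 0.0338
grasp_force: 15.0
```

Request:
jog_arm:
  increments:
    - [[255, 0.015, 0, 0.005, 0], [255, 0.03, 0, 0.011, 0], [255, 0.045, 0, 0.016, 0], [255, 0.06, 0, 0.022, 0], [255, 0.06, 0, 0.022, 0]]

```text
time_s: 18.32
position: [0.6538, -0.0835, 0.1934]
eef_rot: [-3.141, -0.001, 1.659]
wrist_force: [0.2, 0.1, -0.8]
gripper_width: 0.0333
grasp_force: 15.0
```

Request:
jog_arm:
  increments:
    - [[255, 0.015, 0, 0.005, 0], [255, 0.03, 0, 0.011, 0], [255, 0.045, 0, 0.016, 0], [255, 0.055, 0, 0.02, 0], [255, 0.055, 0, 0.02, 0]]

```text
time_s: 18.73
position: [0.6543, -0.0723, 0.1914]
eef_rot: [3.137, 0.004, 1.658]
wrist_force: [0.1, -3.9, 7.2]
gripper_width: 0.0338
grasp_force: 21.8
```

Request:
jog_arm:
  increments:
    - [[255, 0.015, 0, 0.005, 0], [255, 0.03, 0, 0.011, 0], [255, 0.045, 0, 0.016, 0], [255, 0.06, 0, 0.022, 0], [255, 0.06, 0, 0.022, 0]]

```text
time_s: 19.15
position: [0.6515, -0.0545, 0.1826]
eef_rot: [-3.142, -0.001, 1.659]
wrist_force: [1.8, 0.8, -0.7]
gripper_width: 0.0339
grasp_force: 17.1
```

Request:
jog_arm:
  increments:
    - [[255, 0, 0, -0.004, 0], [255, 0, 0, -0.008, 0], [255, 0, 0, -0.012, 0], [255, 0, 0, -0.014, 0], [255, 0, 0, -0.014, 0]]

```text
time_s: 19.57
position: [0.6508, -0.0559, 0.1852]
eef_rot: [-3.139, -0.001, 1.658]
wrist_force: [1.2, 0.1, -9.5]
gripper_width: 0.0339
grasp_force: 15.0
```

Request:
jog_arm:
  increments:
    - [[255, 0, 0, 0.006, 0], [255, 0, 0, 0.01, 0], [150, 0, 0, 0.01, 0], [45, 0, 0, 0.01, 0], [45, 0, 0, 0.01, 0]]

```text
time_s: 19.98
position: [0.6519, -0.0558, 0.1852]
eef_rot: [3.14, 0.0, 1.658]
wrist_force: [1.2, -0.6, -0.9]
gripper_width: 0.0427
grasp_force: 0.0
```

Request:
jog_arm:
  increments:
    - [[45, 0, 0, 0, 0], [45, 0, 0, 0, 0], [45, 0, 0, -0.1, 0], [45, 0, 0, -0.2, 0], [45, 0, 0, -0.3, 0]]

```text
time_s: 20.4
position: [0.6511, -0.0557, 0.2597]
eef_rot: [-3.14, -0.0, 1.658]
wrist_force: [0.6, 1.2, -0.1]
gripper_width: 0.0696
grasp_force: 0.0
```

```bash
python3 - <<'E'
from rail import *
for n in("scene","top"):
    im=capture(n);cv2.imwrite(f"pics/{n}5.png",im[:,:,::-1])
    hsv=cv2.cvtColor(im,cv2.COLOR_RGB2HSV)
    m=((hsv[...,0]>15)&(hsv[...,0]<32)&(hsv[...,1]>140)&(hsv[...,2]>80)).astype(np.uint8)
    k,l,st,ce=cv2.connectedComponentsWithStats(m)
    print(n,[(st[i].tolist(),ce[i].round().tolist()) for i in range(1,k) if st[i,4]>60])
    for s in(-.028,-.084,-.165):print(s,proj(n,[O+D*s+N*.024]).round())
# next target: left-trough lock
plan([(.53,.03,.26,1.604),(.4545,.1185,.2,1.604),(.4545,.1185,.06,1.604)])
E
```

```text
scene [([446, 126, 46, 14, 155], [468.0, 133.0]), ([312, 185, 17, 15, 119], [319.0, 192.0]), ([172, 325, 24, 23, 381], [183.0, 336.0])]
-0.028 [[394. 252.]]
-0.084 [[382. 262.]]
-0.165 [[362. 278.]]
top [([170, 174, 28, 21, 269], [186.0, 186.0]), ([2, 201, 17, 63, 224], [10.0, 232.0]), ([491, 213, 68, 34, 239], [531.0, 232.0]), ([446, 277, 24, 22, 409], [457.0, 287.0])]
-0.028 [[255. 170.]]
-0.084 [[280. 166.]]
-0.165 [[319. 159.]]
start [ 0.6541 -0.0563  0.2656] 1.6581
   0.387 -0.465 0.022 0.017
 at [0.5299 0.03   0.2601] 1.6047
   0.364 -0.289 0.24 0.0
 at [0.4546 0.1185 0.2001] 1.6047
   0.0 -0.0 0.56 0.0
 at [0.4546 0.1185 0.0601] 1.6047
```

Request:
jog_arm:
  increments:
    - [[45, 0.387, -0.465, 0.022, 0.017], [45, 0.387, -0.465, 0.022, 0.017], [45, 0.387, -0.465, 0.022, 0.017], [45, 0.387, -0.465, 0.022, 0.017], [45, 0.387, -0.465, 0.022, 0.017]]

```text
time_s: 20.92
position: [0.5234, 0.0333, 0.2529]
eef_rot: [-3.139, -0.001, 1.608]
wrist_force: [0.8, 0.3, 0.3]
gripper_width: 0.0716
grasp_force: 0.0
```

Request:
jog_arm:
  increments:
    - [[45, 0.364, -0.289, 0.24, 0], [45, 0.364, -0.289, 0.24, 0], [45, 0.364, -0.289, 0.24, 0], [45, 0.364, -0.289, 0.24, 0], [45, 0.364, -0.289, 0.24, 0]]

```text
time_s: 21.33
position: [0.4501, 0.12, 0.192]
eef_rot: [-3.138, 0.0, 1.608]
wrist_force: [1.4, 0.3, 0.3]
gripper_width: 0.0717
grasp_force: 0.0
```

Request:
jog_arm:
  increments:
    - [[45, 0, 0, 0.16, 0], [45, 0, 0, 0.32, 0], [45, 0, 0, 0.48, 0], [45, 0, 0, 0.56, 0], [45, 0, 0, 0.56, 0]]
  newtons: 20

```text
time_s: 21.75
position: [0.4497, 0.1174, 0.0496]
eef_rot: [-3.134, 0.001, 1.604]
wrist_force: [-0.7, -0.0, 0.3]
gripper_width: 0.0715
grasp_force: 0.0
```

Request:
jog_arm:
  increments:
    - [[45, 0, 0, 0, 0], [45, 0, 0, 0, 0], [45, 0, 0, 0, 0], [45, 0, 0, 0, 0], [45, 0, 0, 0, 0]]

```text
time_s: 22.17
position: [0.4535, 0.119, 0.0555]
eef_rot: [3.138, -0.0, 1.605]
wrist_force: [-0.5, 0.2, 0.3]
gripper_width: 0.0715
grasp_force: 0.0
```

```bash
python3 - <<'E'
from rail import *
for n in("scene","top"):
    im=capture(n);cv2.imwrite(f"pics/{n}6.png",im[:,:,::-1])
    hsv=cv2.cvtColor(im,cv2.COLOR_RGB2HSV)
    m=((hsv[...,0]>15)&(hsv[...,0]<32)&(hsv[...,1]>140)&(hsv[...,2]>80)).astype(np.uint8)
    k,l,st,ce=cv2.connectedComponentsWithStats(m)
    print(n,[(st[i].tolist(),ce[i].round().tolist()) for i in range(1,k) if st[i,4]>60])
cv2.imwrite("pics/6.png",np.hstack([cv2.resize(cv2.imread(f"pics/{n}6.png")[y:y+120,x:x+130],(400,369),interpolation=cv2.INTER_CUBIC) for n,x,y in(("scene",320,190),("top",230,130))]))
print(state()["position"])
E
```

```text
scene [([446, 126, 46, 14, 159], [469.0, 133.0]), ([173, 332, 23, 16, 67], [186.0, 343.0])]
top [([170, 174, 28, 21, 258], [186.0, 186.0]), ([2, 201, 17, 63, 228], [10.0, 232.0]), ([491, 210, 67, 37, 329], [527.0, 229.0]), ([253, 256, 16, 28, 226], [260.0, 272.0]), ([446, 276, 24, 23, 125], [457.0, 287.0])]
[0.4527256  0.11906167 0.05478802]
```

```bash
cat > chk.py <<'E'
from rail import *
import sys
for n in("scene","top"):
    im=cv2.imread(f"pics/{n}{sys.argv[1]}.png"); hsv=cv2.cvtColor(im,cv2.COLOR_BGR2HSV)
    m=((hsv[...,0]>12)&(hsv[...,0]<40)&(hsv[...,1]>60)&(hsv[...,2]>60)).astype(np.uint8)
    k,l,st,ce=cv2.connectedComponentsWithStats(m)
    for i in range(1,k):
        if st[i,4]<60: continue
        o,d=ray(n,[ce[i]]); P=o+d[0]*(((O+N*.024-o)@N)/(d[0]@N)); r=P-O
        print(n,st[i],"rail x,y",(r@X).round(4),(r@D).round(4))
E
python3 chk.py 6
```

```text
scene [  0   0  59  32 758] rail x,y -1.6303 0.0489
scene [ 301    0  105   69 4061] rail x,y -1.4063 2.0757
scene [ 511    0  129  149 8290] rail x,y -0.3243 3.4041
scene [582  69  58  93 309] rail x,y 0.1577 2.2243
scene [369  82  62  53 506] rail x,y -0.4699 0.8739
scene [445 123  49  22 466] rail x,y -0.1923 0.9383
scene [ 607  126   33   63 1049] rail x,y 0.3322 1.4231
scene [316 187  28  19 111] rail x,y -0.2296 0.0332
scene [  420   207   220   273 31697] rail x,y 0.3949 -0.103
scene [ 287  212   85   70 3085] rail x,y -0.1085 -0.1393
scene [413 218  27  24 356] rail x,y 0.0081 0.1301
scene [379 246  27  23 311] rail x,y 0.0066 -0.0495
scene [171 323  30  47 907] rail x,y -0.0971 -0.5315
scene [ 109  378  149  100 3165] rail x,y 0.0252 -0.6093
top [    0     4   640   158 38931] rail x,y 0.2439 -0.1837
top [508 129  56  68 207] rail x,y -0.0723 -0.5421
top [244 162  30  20 420] rail x,y -0.0052 -0.0381
top [ 459  172  100   76 2307] rail x,y -0.1518 -0.4706
top [169 174  29  22 379] rail x,y -0.0096 0.1317
top [  2 201  17  63 289] rail x,y -0.0449 0.6393
top [ 248  237   52   66 3177] rail x,y -0.2042 -0.0594
top [439 276  32  26 641] rail x,y -0.2691 -0.3882
top [   0  350   63   33 1474] rail x,y -0.3687 0.5471
top [289 464  24  16 130] rail x,y -0.5734 -0.0908
```

Request:
jog_arm:
  increments:
    - [[45, 0, 0.012, 0.08, 0], [45, 0, 0.012, 0.157, 0], [45, 0, 0.012, 0.157, 0], [45, 0, 0.012, 0.157, 0], [45, 0, 0.012, 0.157, 0]]

```text
time_s: 22.68
position: [0.4553, 0.1192, 0.0153]
eef_rot: [3.141, -0.0, 1.605]
wrist_force: [-0.1, -0.3, 0.1]
gripper_width: 0.0717
grasp_force: 0.0
```

Request:
jog_arm:
  increments:
    - [[255, 0, 0, 0, 0], [255, 0, 0, 0, 0], [255, 0, 0, 0, 0], [255, 0, 0, 0, 0], [255, 0, 0, 0, 0]]

```text
time_s: 23.1
position: [0.456, 0.1192, 0.0155]
eef_rot: [3.139, -0.0, 1.605]
wrist_force: [-0.4, -0.3, 4.0]
gripper_width: 0.0557
grasp_force: 20.0
```

Request:
jog_arm:
  increments:
    - [[255, 0, 0, 0, 0], [255, 0, 0, 0, 0], [255, 0, 0, 0, 0], [255, 0, 0, 0, 0], [255, 0, 0, 0, 0]]

```text
time_s: 23.52
position: [0.456, 0.1192, 0.0155]
eef_rot: [3.14, -0.0, 1.605]
wrist_force: [-0.4, 0.4, 5.4]
gripper_width: 0.0558
grasp_force: 20.0
```

```bash
python3 - <<'E'
from rail import *
print(state()["gripper_width"],state()["grasp_force"])
p=state()["position"]
plan([(p[0],p[1],.115,1.605),(.4675,-.15,.09,1.571),(.4675,-.15,.025,1.571)])
E
```

```text
0.055809593670374566 19.998030066490173
start [0.456  0.1192 0.0155] 1.6048
   0.0 0.0 -0.398 -0.0
 at [0.456  0.1192 0.115 ] 1.6048
   -0.539 0.005 0.05 0.005
   -0.538 0.013 0.05 0.006
 at [ 0.4675 -0.1499  0.09  ] 1.5702
   -0.0 -0.0 0.26 -0.0
 at [ 0.4675 -0.1499  0.025 ] 1.5702
```

Request:
jog_arm:
  increments:
    - [[255, 0, 0, -0.1, 0], [255, 0, 0, -0.2, 0], [255, 0, 0, -0.3, 0], [255, 0, 0, -0.4, 0], [255, 0, 0, -0.4, 0]]

```text
time_s: 23.93
position: [0.4581, 0.1194, 0.1194]
eef_rot: [3.134, -0.0, 1.605]
wrist_force: [1.3, -0.4, 0.0]
gripper_width: 0.0559
grasp_force: 20.0
```

Request:
jog_arm:
  increments:
    - [[255, -0.539, 0.005, 0.05, 0.005], [255, -0.539, 0.005, 0.05, 0.005], [255, -0.539, 0.005, 0.05, 0.005], [255, -0.539, 0.005, 0.05, 0.005], [255, -0.539, 0.005, 0.05, 0.005]]

```text
time_s: 24.35
position: [0.4599, -0.018, 0.1008]
eef_rot: [-3.139, 0.0, 1.585]
wrist_force: [0.1, 0.3, -1.5]
gripper_width: 0.0558
grasp_force: 20.0
```

Request:
jog_arm:
  increments:
    - [[255, -0.538, 0.013, 0.05, 0.006], [255, -0.538, 0.013, 0.05, 0.006], [255, -0.538, 0.013, 0.05, 0.006], [255, -0.538, 0.013, 0.05, 0.006], [255, -0.538, 0.013, 0.05, 0.006]]

```text
time_s: 24.77
position: [0.4663, -0.1513, 0.0888]
eef_rot: [-3.141, -0.001, 1.567]
wrist_force: [-0.3, 0.4, -0.6]
gripper_width: 0.0557
grasp_force: 20.0
```

Request:
jog_arm:
  increments:
    - [[255, 0, 0, 0.1, 0], [255, 0, 0, 0.2, 0], [255, 0, 0, 0.24, 0], [255, 0, 0, 0.24, 0], [255, 0, 0, 0.24, 0]]

```text
time_s: 25.18
position: [0.4661, -0.1483, 0.0292]
eef_rot: [-3.14, -0.001, 1.571]
wrist_force: [0.4, -0.2, -1.0]
gripper_width: 0.056
grasp_force: 20.0
```

Request:
jog_arm:
  increments:
    - [[255, 0, 0, 0, 0], [255, 0, 0, 0, 0], [255, 0, 0, 0, 0], [255, 0, 0, 0, 0], [255, 0, 0, 0, 0]]

```text
time_s: 25.6
position: [0.467, -0.1502, 0.0302]
eef_rot: [3.14, 0.001, 1.57]
wrist_force: [0.1, -0.2, -1.6]
gripper_width: 0.0553
grasp_force: 20.0
```

Request:
jog_arm:
  increments:
    - [[255, 0, 0, 0.035, 0], [255, 0, 0, 0.074, 0], [255, 0, 0, 0.074, 0], [255, 0, 0, 0.074, 0], [255, 0, 0, 0.074, 0]]

```text
time_s: 26.02
position: [0.4658, -0.1497, 0.0101]
eef_rot: [-3.14, -0.001, 1.57]
wrist_force: [-0.7, -0.5, -0.4]
gripper_width: 0.0557
grasp_force: 20.0
```

Request:
jog_arm:
  increments:
    - [[45, 0, 0, 0, 0], [45, 0, 0, 0, 0], [45, 0, 0, 0, 0], [45, 0, 0, -0.1, 0], [45, 0, 0, -0.2, 0]]

```text
time_s: 26.43
position: [0.4647, -0.1491, 0.06]
eef_rot: [-3.138, -0.002, 1.57]
wrist_force: [-0.0, -0.5, 0.1]
gripper_width: 0.0709
grasp_force: 0.0
```

Request:
jog_arm:
  increments:
    - [[45, 0, 0, -0.04, 0.17], [45, 0, 0, -0.04, 0.17], [45, 0, 0, -0.04, 0.17], [45, 0, 0, -0.04, 0.17], [45, 0, 0, -0.04, 0.17]]

```text
time_s: 26.85
position: [0.4666, -0.1501, 0.0714]
eef_rot: [3.141, -0.0, 1.03]
wrist_force: [0.5, 0.7, -0.7]
gripper_width: 0.0719
grasp_force: 0.0
```

Request:
jog_arm:
  increments:
    - [[45, 0, 0, 0, 0.17], [45, 0, 0, 0, 0.17], [45, 0, 0, 0, 0.17], [45, 0, 0, 0, 0.17], [45, 0, 0, 0, 0.17]]

```text
time_s: 27.27
position: [0.4665, -0.15, 0.0711]
eef_rot: [3.141, -0.0, 0.496]
wrist_force: [-0.7, -0.6, -0.5]
gripper_width: 0.0718
grasp_force: 0.0
```

Request:
jog_arm:
  increments:
    - [[45, 0, 0, 0, 0.16], [45, 0, 0, 0, 0.16], [45, 0, 0, 0, 0.16], [45, 0, 0, 0, 0.16], [45, 0, 0, 0, 0.16]]

```text
time_s: 27.68
position: [0.4665, -0.15, 0.0712]
eef_rot: [3.141, -0.0, -0.005]
wrist_force: [0.1, 0.3, 0.1]
gripper_width: 0.0717
grasp_force: 0.0
```

Request:
jog_arm:
  increments:
    - [[45, 0, 0, 0.08, 0], [45, 0, 0, 0.16, 0], [45, 0, 0, 0.2, 0], [45, 0, 0, 0.2, 0], [45, 0, 0, 0.2, 0]]
  newtons: 15

```text
time_s: 28.1
position: [0.466, -0.1497, 0.0207]
eef_rot: [-3.141, 0.001, 0.001]
wrist_force: [-0.0, 0.1, 0.5]
gripper_width: 0.0717
grasp_force: 0.0
```

Request:
jog_arm:
  increments:
    - [[45, 0, 0, 0, 0], [45, 0, 0, 0, 0], [45, 0, 0, 0, 0], [45, 0, 0, 0, 0], [45, 0, 0, 0, 0]]

```text
time_s: 28.52
position: [0.4668, -0.1501, 0.0216]
eef_rot: [3.141, -0.001, -0.0]
wrist_force: [-0.1, 0.3, 0.0]
gripper_width: 0.0715
grasp_force: 0.0
```

Request:
jog_arm:
  increments:
    - [[100, 0, 0, 0.02, 0], [255, 0, 0, 0.02, 0], [255, 0, 0, 0.02, 0], [255, 0, 0, 0.02, 0], [255, 0, 0, 0.02, 0]]

```text
time_s: 28.93
position: [0.4664, -0.15, 0.016]
eef_rot: [-3.142, 0.0, -0.001]
wrist_force: [-0.6, 0.2, 0.0]
gripper_width: 0.0463
grasp_force: 0.0
```

Request:
jog_arm:
  increments:
    - [[255, 0, 0, 0, 0], [255, 0, 0, 0, 0], [255, 0, 0, 0, 0], [255, 0, 0, 0, 0], [255, 0, 0, 0, 0]]

```text
time_s: 29.35
position: [0.4665, -0.1499, 0.016]
eef_rot: [-3.142, 0.0, -0.001]
wrist_force: [-0.1, 0.7, -0.9]
gripper_width: 0.0341
grasp_force: 15.0
```

```bash
python3 - <<'E'
from rail import *
s=state();p=s["position"];print(p,s["gripper_width"],s["grasp_force"])
yw=np.pi/2+yr
plan([(p[0],p[1],p[2]+.125,0),(.50,-.16,.25,.54),(.6475,-.0075,.248,yw),(.6475,-.0075,.188,yw)])
E
```

```text
[ 0.46645215 -0.1499308   0.01601563] 0.03409563227461675 15.000031292438507
start [ 0.4665 -0.1499  0.016 ] -0.0006
   0.0 -0.0 -0.5 -0.0
 at [ 0.4665 -0.1499  0.141 ] -0.0006
   0.134 0.04 -0.436 -0.172
 at [ 0.4999 -0.16    0.25  ] 0.5397
   0.41 -0.11 0.004 -0.178
   0.406 0.124 0.004 -0.178
 at [ 0.6475 -0.0074  0.248 ] 1.6581
   -0.001 -0.0 0.24 -0.0
 at [ 0.6475 -0.0076  0.188 ] 1.6581
```

Request:
jog_arm:
  increments:
    - [[255, 0, 0, -0.1, 0], [255, 0, 0, -0.2, 0], [255, 0, 0, -0.3, 0], [255, 0, 0, -0.4, 0], [255, 0, 0, -0.5, 0]]

```text
time_s: 29.77
position: [0.4662, -0.1499, 0.142]
eef_rot: [-3.142, 0.0, -0.001]
wrist_force: [0.1, -0.7, -1.3]
gripper_width: 0.0336
grasp_force: 15.0
```

Request:
jog_arm:
  increments:
    - [[255, 0.134, 0.04, -0.436, -0.172], [255, 0.134, 0.04, -0.436, -0.172], [255, 0.134, 0.04, -0.436, -0.172], [255, 0.134, 0.04, -0.436, -0.172], [255, 0.134, 0.04, -0.436, -0.172]]

```text
time_s: 30.18
position: [0.5018, -0.1609, 0.2531]
eef_rot: [3.137, -0.003, 0.546]
wrist_force: [0.1, 0.2, -2.5]
gripper_width: 0.0337
grasp_force: 15.0
```

Request:
jog_arm:
  increments:
    - [[255, 0.41, -0.11, 0.004, -0.178], [255, 0.41, -0.11, 0.004, -0.178], [255, 0.41, -0.11, 0.004, -0.178], [255, 0.41, -0.11, 0.004, -0.178], [255, 0.41, -0.11, 0.004, -0.178]]

```text
time_s: 30.6
position: [0.5743, -0.0823, 0.2483]
eef_rot: [-3.141, 0.0, 1.108]
wrist_force: [-0.2, 0.9, -1.4]
gripper_width: 0.0339
grasp_force: 15.0
```

Request:
jog_arm:
  increments:
    - [[255, 0.406, 0.124, 0.004, -0.178], [255, 0.406, 0.124, 0.004, -0.178], [255, 0.406, 0.124, 0.004, -0.178], [255, 0.406, 0.124, 0.004, -0.178], [255, 0.406, 0.124, 0.004, -0.178]]

```text
time_s: 31.02
position: [0.648, -0.0059, 0.2469]
eef_rot: [-3.14, -0.0, 1.667]
wrist_force: [-1.3, -1.1, -1.8]
gripper_width: 0.0338
grasp_force: 15.0
```

Request:
jog_arm:
  increments:
    - [[255, 0, 0, 0, 0], [255, 0, 0, 0, 0], [255, 0, 0, 0, 0], [255, 0, 0, 0, 0], [255, 0, 0, 0, 0]]

```text
time_s: 31.43
position: [0.6474, -0.0078, 0.2482]
eef_rot: [3.141, 0.0, 1.657]
wrist_force: [-0.4, 0.2, -1.4]
gripper_width: 0.0341
grasp_force: 15.0
```

Request:
jog_arm:
  increments:
    - [[255, 0, 0, 0.1, 0], [255, 0, 0, 0.2, 0], [255, 0, 0, 0.25, 0], [255, 0, 0, 0.255, 0], [255, 0, 0, 0.255, 0]]

```text
time_s: 31.85
position: [0.6471, -0.0075, 0.1838]
eef_rot: [-3.14, -0.0, 1.658]
wrist_force: [0.3, 0.7, -1.2]
gripper_width: 0.0336
grasp_force: 15.0
```

Request:
jog_arm:
  increments:
    - [[255, 0, 0, 0.004, 0], [255, 0, 0, 0.008, 0], [255, 0, 0, 0.012, 0], [255, 0, 0, 0.016, 0], [255, 0, 0, 0.016, 0]]

```text
time_s: 32.27
position: [0.6479, -0.0074, 0.1809]
eef_rot: [3.141, 0.0, 1.658]
wrist_force: [-0.4, 0.2, -0.1]
gripper_width: 0.0338
grasp_force: 15.0
```

Request:
jog_arm:
  increments:
    - [[255, 0, 0, 0.004, 0], [255, 0, 0, 0.008, 0], [255, 0, 0, 0.012, 0], [255, 0, 0, 0.016, 0], [255, 0, 0, 0.016, 0]]

```text
time_s: 32.68
position: [0.6479, -0.0067, 0.1767]
eef_rot: [3.14, -0.001, 1.659]
wrist_force: [-0.0, 4.7, 4.9]
gripper_width: 0.0339
grasp_force: 15.0
```

Request:
jog_arm:
  increments:
    - [[255, 0, 0, 0.002, 0], [255, 0, 0, 0.004, 0], [255, 0, 0, 0.006, 0], [255, 0, 0, 0.006, 0], [255, 0, 0, 0.006, 0]]

```text
time_s: 33.1
position: [0.6476, -0.0075, 0.1748]
eef_rot: [3.141, 0.0, 1.658]
wrist_force: [0.5, 4.2, 4.4]
gripper_width: 0.034
grasp_force: 15.0
```

Request:
jog_arm:
  increments:
    - [[255, 0, 0, 0.002, 0], [255, 0, 0, 0.004, 0], [255, 0, 0, 0.006, 0], [255, 0, 0, 0.006, 0], [255, 0, 0, 0.006, 0]]

```text
time_s: 33.52
position: [0.6477, -0.0073, 0.174]
eef_rot: [3.141, -0.0, 1.658]
wrist_force: [-1.1, 5.3, 7.4]
gripper_width: 0.0338
grasp_force: 15.0
```

Request:
jog_arm:
  increments:
    - [[255, 0, 0, 0.002, 0], [255, 0, 0, 0.004, 0], [255, 0, 0, 0.005, 0], [255, 0, 0, 0.005, 0], [255, 0, 0, 0.005, 0]]

```text
time_s: 33.93
position: [0.6476, -0.0073, 0.1739]
eef_rot: [3.141, 0.0, 1.658]
wrist_force: [-3.9, 4.8, 12.2]
gripper_width: 0.0339
grasp_force: 15.0
```

Request:
jog_arm:
  increments:
    - [[255, 0, 0, -0.03, 0], [255, 0, 0, -0.08, 0], [255, 0, 0, -0.13, 0], [255, 0, 0, -0.13, 0], [255, 0, 0, -0.13, 0]]

```text
time_s: 34.35
position: [0.6483, -0.008, 0.2058]
eef_rot: [3.139, 0.001, 1.658]
wrist_force: [-0.3, -0.4, -1.6]
gripper_width: 0.0338
grasp_force: 15.0
```

Request:
jog_arm:
  increments:
    - [[255, -0.11, 0, -0.05, 0], [255, -0.23, 0, -0.1, 0], [255, -0.35, 0, -0.15, 0], [255, -0.46, -0.004, -0.15, 0], [255, -0.46, -0.004, -0.15, 0]]

```text
time_s: 34.77
position: [0.6567, -0.1278, 0.2423]
eef_rot: [3.141, 0.003, 1.654]
wrist_force: [-0.7, 0.2, -1.7]
gripper_width: 0.0338
grasp_force: 15.0
```

Request:
jog_arm:
  increments:
    - [[255, -0.02, 0, 0.04, 0], [255, -0.02, 0, 0.09, 0], [255, -0.02, 0, 0.11, 0], [255, -0.02, 0, 0.11, 0], [255, -0.02, 0, 0.11, 0]]

```text
time_s: 35.18
position: [0.6562, -0.1257, 0.2128]
eef_rot: [-3.139, -0.001, 1.659]
wrist_force: [-0.4, 0.1, -1.7]
gripper_width: 0.0338
grasp_force: 15.0
```

Request:
jog_arm:
  increments:
    - [[255, 0, 0, 0, 0], [255, 0, 0, 0, 0], [255, 0, 0, 0, 0], [255, 0, 0, 0, 0], [255, 0, 0, 0, 0]]

```text
time_s: 35.6
position: [0.6572, -0.127, 0.215]
eef_rot: [3.141, 0.0, 1.658]
wrist_force: [1.4, -0.7, -1.4]
gripper_width: 0.0336
grasp_force: 15.0
```

```bash
python3 - <<'E'
from rail import *
t=lambda s,h:tuple(tcp(s,h,.0165)-[0,0,.0013])
yw=np.pi/2+yr
plan([(*t(-.24,.0017),yw),(*t(-.215,.0017),yw),(*t(-.165,.0017),yw)])
E
```

```text
start [ 0.6572 -0.127   0.215 ] 1.6583
   0.02 0.003 0.029 -0.0
 at [ 0.6575 -0.122   0.2078] 1.6583
   0.093 0.0 0.034 -0.0
 at [ 0.6555 -0.0988  0.1993] 1.6583
   0.188 0.0 0.069 -0.0
 at [ 0.6514 -0.052   0.182 ] 1.6583
```

Request:
jog_arm:
  increments:
    - [[255, 0.01, 0.002, 0.015, 0], [255, 0.02, 0.003, 0.029, 0], [255, 0.02, 0.003, 0.029, 0], [255, 0.02, 0.003, 0.029, 0], [255, 0.02, 0.003, 0.029, 0]]

```text
time_s: 36.02
position: [0.6572, -0.1219, 0.2071]
eef_rot: [-3.141, -0.0, 1.658]
wrist_force: [0.8, 0.2, -1.0]
gripper_width: 0.0336
grasp_force: 15.0
```

Request:
jog_arm:
  increments:
    - [[255, 0.02, 0, 0.007, 0], [255, 0.04, 0, 0.015, 0], [255, 0.06, 0, 0.022, 0], [255, 0.08, 0, 0.029, 0], [255, 0.093, 0, 0.034, 0]]

```text
time_s: 36.43
position: [0.6551, -0.0978, 0.1984]
eef_rot: [-3.141, -0.0, 1.659]
wrist_force: [0.3, 0.6, -1.0]
gripper_width: 0.0336
grasp_force: 15.0
```

Request:
jog_arm:
  increments:
    - [[255, 0.015, 0, 0.005, 0], [255, 0.03, 0, 0.011, 0], [255, 0.045, 0, 0.016, 0], [255, 0.06, 0, 0.022, 0], [255, 0.06, 0, 0.022, 0]]

```text
time_s: 36.85
position: [0.6538, -0.083, 0.1929]
eef_rot: [-3.141, -0.0, 1.659]
wrist_force: [0.5, 0.1, -0.6]
gripper_width: 0.0339
grasp_force: 15.1
```

Request:
jog_arm:
  increments:
    - [[255, 0.012, 0, 0.004, 0], [255, 0.024, 0, 0.009, 0], [255, 0.036, 0, 0.013, 0], [255, 0.05, 0, 0.018, 0], [255, 0.05, 0, 0.018, 0]]

```text
time_s: 37.27
position: [0.6544, -0.0728, 0.1914]
eef_rot: [3.137, 0.004, 1.658]
wrist_force: [1.1, -3.8, 6.5]
gripper_width: 0.0335
grasp_force: 21.9
```

Same signature as the first lock; carry on, then repeat the lift test.

Request:
jog_arm:
  increments:
    - [[255, 0.015, 0, 0.005, 0], [255, 0.03, 0, 0.011, 0], [255, 0.045, 0, 0.016, 0], [255, 0.063, 0, 0.023, 0], [255, 0.063, 0, 0.023, 0]]

```text
time_s: 37.68
position: [0.6515, -0.0544, 0.1824]
eef_rot: [-3.142, -0.001, 1.659]
wrist_force: [2.0, 0.9, 0.4]
gripper_width: 0.0336
grasp_force: 17.5
```

Request:
jog_arm:
  increments:
    - [[255, 0, 0, -0.004, 0], [255, 0, 0, -0.008, 0], [255, 0, 0, -0.012, 0], [255, 0, 0, -0.014, 0], [255, 0, 0, -0.014, 0]]

```text
time_s: 38.1
position: [0.6507, -0.0558, 0.185]
eef_rot: [-3.139, -0.001, 1.658]
wrist_force: [0.5, -1.0, -8.5]
gripper_width: 0.0336
grasp_force: 15.0
```

Captured under the lips. Release, lift off and move aside.

Request:
jog_arm:
  increments:
    - [[255, 0, 0, 0.006, 0], [255, 0, 0, 0.01, 0], [150, 0, 0, 0.01, 0], [45, 0, 0, 0.01, 0], [45, 0, 0, 0.01, 0]]

```text
time_s: 38.52
position: [0.652, -0.0558, 0.185]
eef_rot: [3.14, 0.0, 1.658]
wrist_force: [-0.5, -0.0, -0.4]
gripper_width: 0.0426
grasp_force: 0.2
```

Request:
jog_arm:
  increments:
    - [[45, 0, 0, 0, 0], [45, 0, 0, 0, 0], [45, 0, 0, -0.1, 0], [45, 0, 0, -0.2, 0], [45, 0, 0, -0.3, 0]]

```text
time_s: 38.93
position: [0.6511, -0.0556, 0.2594]
eef_rot: [-3.14, -0.0, 1.658]
wrist_force: [-0.4, -0.3, -0.5]
gripper_width: 0.0694
grasp_force: 0.0
```

Request:
jog_arm:
  increments:
    - [[45, -0.5, -0.5, 0, 0], [45, -0.5, -0.5, 0, 0], [45, -0.5, -0.5, 0, 0], [45, -0.5, -0.5, 0, 0], [45, -0.5, -0.5, 0, 0]]

```text
time_s: 39.35
position: [0.5347, -0.195, 0.2593]
eef_rot: [-3.14, 0.002, 1.655]
wrist_force: [0.3, 0.4, -0.2]
gripper_width: 0.0714
grasp_force: 0.0
```

Request:
jog_arm:
  increments:
    - [[45, -0.5, -0.3, 0, 0], [45, -0.5, -0.3, 0, 0], [45, -0.5, -0.3, 0, 0], [45, -0.5, -0.3, 0, 0], [45, -0.5, -0.3, 0, 0]]

```text
time_s: 39.77
position: [0.4722, -0.3261, 0.2592]
eef_rot: [-3.141, 0.002, 1.653]
wrist_force: [-0.3, 0.4, -0.7]
gripper_width: 0.0715
grasp_force: 0.0
```

```bash
python3 - <<'E'
from rail import *
for n in("scene","top"):
    cv2.imwrite(f"pics/{n}7.png",capture(n)[:,:,::-1])
cv2.imwrite("pics/7.png",np.hstack([cv2.resize(cv2.imread(f"pics/{n}7.png")[y:y+120,x:x+130],(400,369),interpolation=cv2.INTER_CUBIC) for n,x,y in(("scene",320,190),("top",230,130))]))
E
python3 chk.py 7 | awk '/rail x,y -?0.0/'
```

```text
scene [413 218  27  24 358] rail x,y 0.0081 0.1299
scene [366 246  40  34 540] rail x,y 0.0068 -0.0791
scene [ 109  383  148   96 3107] rail x,y 0.0266 -0.6086
top [507 130  27  38 125] rail x,y -0.0404 -0.5256
top [244 157  56  25 792] rail x,y -0.0053 -0.0662
top [169 174  29  22 379] rail x,y -0.0096 0.1318
top [  2 201  17  63 293] rail x,y -0.045 0.6391
```

View pics/7.png

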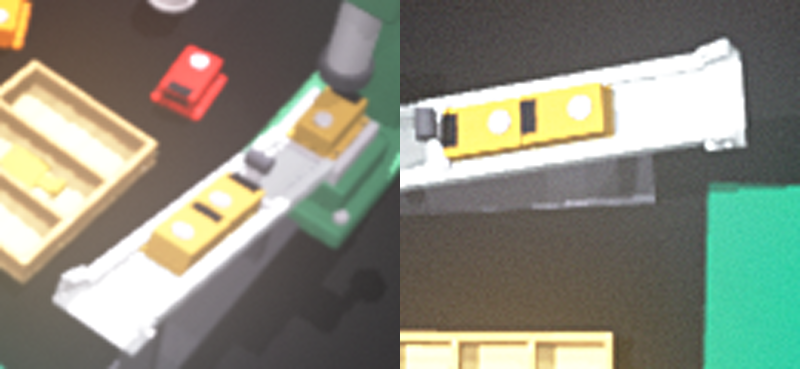

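The picture shows both locks end to end in the rail (top crop 480,128 and 567,112). Their dark notches point downhill, and the first lock is at the stop.

```bash
python3 -c "
from plant import *
print(hand_in())"
```

```text
the job is handed in; nothing more can be done
None
```

Both locks are in the feed rail under the lips, mouth end downhill, the first against the stop and the second against the first, confirmed by the final picture; the job was handed in at about 40 s of the 72 s allowed, and `hand_in()` returned no verdict.

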